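Stow the scriber in the lidded pot

ROBOT

A 7-joint arm with a two-finger parallel gripper is mounted at the origin on the work surface. World frame = base frame: x ahead of the robot, y to its left, z up, the work surface at z = 0. Lengths are in m, angles in rad, forces in N, time in s.
With the tool pointing down it reaches from about 0.425 to 0.925 m from the base axis. Payload 6.8 kg.
Tool frame: the origin (TCP) lies on the mounting face of the last link; the fingertips stand 173 mm ahead of it and the grasp point (between the pads) lies 155 mm ahead of it; z points along the fingers, y is the line along which they close (so a half turn about z gives the same grasp; the last joint's range is limited). The gripper opens to 85 mm and grips with 20 to 120 N. Pads are 22 mm wide; open, the fingers measure 114 mm over their backs; the gripper's body (76 mm by 85 mm) begins 54 mm behind the grasp point. The pads swing forward as they close: fully open they stand 13 mm farther back than shut.
Start: joints at [-1.273, 0.477, 0.022, 1.555, -0.011, 1.109, -0.083], TCP at [0.266, 0.62, 0.405] pointing down, gripper open.
Joint ranges: [-2.96, 2.96], [-0.34, 2.1], [-1.41, 1.46], [0.24, 2.44], [-1.37, 4.51], [0.17, 1.92], [-2.96, 2.96]. Speed limits (rad/s): [2.39, 2.39, 3.14, 3.14, 3.14, 3.14, 3.14].

INTERFACE

Orientations are given as a unit quaternion [w, x, y, z].
In Python, from station import bot gives the robot as it stands. The module is installed in compiled form; this text tells all that it offers.
- The arm moves only by the shell command python3 -m pendant 'ROWS' [FORCE]. ROWS is JSON, a list of rows, each a list of 5 numbers: the finger opening in m, from 0 to 0.0854, then the shift along the tool's x, y, z in m, then the turn about the tool's z in degrees. In form: [[jaw, x, y, z, yaw], ...]. A call has 1 to 12 rows; each row shifts and turns the commanded pose from where the row before left it, along the tool's axes as they then stand; what a row does not reach is not made up. A row lasts 1/12 s, in which the tool goes at most 41.7 mm and 7.16 degrees, less where a joint would pass 70% of its speed; a pose out of reach is approached as far as the arm can. A call with a gripper value outside its range is refused whole. The fingers move at their own pace and stop on an object; FORCE is the grip in N (left out, the last holds). Time passes only in rows, so rows that do not move let the fingers close. It gives the time, the measured TCP pose, the force, the opening and the grip force at its end, in the units of the state.
- bot.get_obs(): the state, without advancing time (a new reading comes with each control period).
- bot.read_camera(name): name is "side" or "top" or "wrist"; returns (picture, depth): 384x512x3 uint8, blue, green, red; 384x512 float32, m along the optical axis (not along the pixel's ray), 0 where there is no reading.
- bot.camera_model(name): a dict with "intrinsics" (3x3 intrinsics, pixels), "dist_coeffs" ([k1, k2, p1, p2, k3] as OpenCV has them; the pictures are not rectified), "R" (3x3) and "t" (3): a world point X has camera coordinates R X + t. Camera axes: x right, y down, z forward; pixel columns grow to the right and rows downward; lengths in m; the calibration is good to about 2 mm. A picture is of the moment at which its call begins: read the wrist's pose just before it. camera_model takes no time and is no camera call; for the wrist camera it gives the pose at the moment of the call.
- bot.hand_in(): hands the job in; it is judged then, once.
Trained networks look in the newest picture that a camera, given by its name, has taken for a name from the list of things; names that differ only in an ending like _2 or _b are one class to them, and where a whole thing is asked for, a point or a joint stands for the part that bears it (a point fixed in the world has none). Each returns a list of dicts, best first, with "score" (0 to 1); they miss things now and then, are a little off and sometimes report something else, mostly with a low value. They report only what shows in the picture. A call takes as long as a camera call. They do not tell look-alikes from the thing itself.
- bot.boxes_of(name, camera): "at" ([column, row] in pixels, amid what is visible of it).
- bot.trace(name, camera): "mask" (384x512 bool, what is visible of it) and "at" ([column, row] in pixels, amid what is visible of it).
- bot.pinpoint(name, camera): "at" ([column, row] in pixels: a listed point, or the origin of a listed thing).
The state is a dict: "t": time; "q": joint angles; "joint_vel": joint speeds; "joint_torque": joint torques, N m; "eef_pos": TCP position; "tool_rot": TCP orientation; "contact_force": force on the tool from outside, world axes, zero at the start; "torque": the same for the moment, N m; "gripper_width": opening from 0.0 (shut) to 1.0 (fully open); "grasp_force": force on a finger pad.
Only numpy, scipy, OpenCV 4.12 (cv2) and the standard library are available. Lean on these libraries where they do the work, as an engineer would, in place of code of your own. Each camera call takes 0.05 s, during which the arm holds its last target. There are 200 camera calls.

TASK

Lift the lid off the tall steel pot and lay it, knob up, wholly on the cork mat. Then take the scriber (the tall rod with the pointed top) out of the wooden stand and lower it, point up, into the pot until its foot stands on the bottom before you let go, so that it stays leaning on the rim on the side directly opposite the pot's handle. Keep the pot upright and where it is, and leave everything else in its place.

Things in the scene. Friction and masses are not known exactly. Their poses are not given: they have to be found in the camera images.
- pot: Loose stainless steel pot, 0.7 kg: 120 high, outer diameter 88, wall 4 (inner diameter 80), inner floor 6 above the origin. Origin at the centre of its underside, z up. A D-shaped wire handle sticks out along its +x axis to 85 from the pot's axis, between 20 and 105 high. The wanted lean is towards its -x axis.
- lid_knob (a point): Centre of the knob of the loose steel lid, 0.12 kg. Knob: upright black cylinder, diameter 22, 26 high. Below it a flange of diameter 94, 4 thick (its top 13 below this point), and under that a locating disc of diameter 72, 6 high, which at the start sits inside the pot's mouth with 4 of play all round; the lid's underside is 23 below this point. z is the lid's axis, up.
- cork: Fixed square cork mat 150 x 150, 4 thick. Origin at the centre of its underside, x and y along its sides.
- rack: Fixed wooden stand 50 (x) x 170 (y) x 70 (z). Origin at the centre of its underside. Three upright holes of diameter 12, 60 deep, in a row along its y axis at y = -55, 0 and +55; one thing stands loosely in each (it may lean up to 2 degrees), in any order.
- scriber_mid (a point): Centre (half-way up) of the scriber: plain round aluminium rod, diameter 10, 220 long in all, of which the last 22 is a dark steel cone that tapers to the point at the top. About 60 g. z runs along it from foot to point. In the stand its foot is 10 above the work surface, so 150 stands clear of the stand's top. It is the tallest of the three things in the stand.
- scriber: The same scriber; origin at the centre of its foot (its flat lower end), z towards the point.
- scriber_tip (a point): The scriber's point, 220 from the foot.
- marker_mid (a point): Centre of the metal marker in the stand, 125 long, body diameter 10 with a cap of diameter 16 over the top 38. Leave it.
- spatula_mid (a point): Centre of the spatula in the stand, 140 long, shaft diameter 10 with a flat blade 16 wide, 3 thick over the top 40. Leave it.
- lid: The same lid; origin at the centre of its underside, z up.
- specimen0: Bystander: loose black specimen mount, diameter 32, 22 high, origin under its centre. Leave it.
- specimen1: Bystander: loose black specimen mount, diameter 32, 22 high, origin under its centre. Leave it.
- specimen2: Bystander: loose black specimen mount, diameter 32, 22 high, origin under its centre. Leave it.
- bottle: Bystander: loose bottle, diameter 56, 130 high, origin under its centre. Leave it.
Not all that is in view belongs to the job. What is shaped like the lid but pink is not meant.

How it is judged:
By the outcome, as a careful person would: the job done as asked, in the order asked, and still so for the second after the job is handed in, with the robot touching nothing.
It also fails if it takes over 61 s, if anything falls off the work surface, if the arm or the gripper's body presses on something with over 40 N, if the wrist force passes 120 N, or if a joint passes its speed limit or range.

## Working session

There is one attempt and no reset: what is moved stays moved. The work goes in short steps, Python scripts to look and compute and a shell command to move; the robot and the scene stay as the last step left them, time stands still between calls to the robot, and variables do not carry over. Pictures are saved under pics/ and viewed, at most 14 in all, crops included, and the job is handed in when it is done.

```bash
mkdir -p pics; cat > h.py <<'E'
import numpy as np, cv2
from station import bot
def ray(cam,px):
    m=bot.camera_model(cam);K=np.array(m["intrinsics"]);R=np.array(m["R"]);t=np.array(m["t"]).ravel()
    p=cv2.undistortPoints(np.array([[px]],float),K,np.array(m["dist_coeffs"],float)).ravel()
    return -R.T@t, R.T@np.array([p[0],p[1],1.])
def atz(cam,px,z):
    o,d=ray(cam,px); return o+d*(z-o[2])/d[2]
def atd(cam,px,depth):
    o,d=ray(cam,px); return o+d*depth
def proj(cam,X):
    m=bot.camera_model(cam);R=np.array(m["R"]);t=np.array(m["t"],float).reshape(3,1)
    return cv2.projectPoints(np.array(X,float).reshape(-1,1,3),cv2.Rodrigues(R)[0],t,np.array(m["intrinsics"]),np.array(m["dist_coeffs"],float))[0].reshape(-1,2)
def tri(c1,p1,c2,p2):
    o1,d1=ray(c1,p1);o2,d2=ray(c2,p2)
    s=np.linalg.lstsq(np.c_[d1,-d2],o2-o1,rcond=None)[0]
    a=o1+s[0]*d1;b=o2+s[1]*d2
    return (a+b)/2,np.linalg.norm(a-b)
E
python3 - <<'E'
from h import *
np.set_printoptions(precision=3,suppress=True)
ims=[]
for c in("top","side"):
    im,d=bot.read_camera(c);ims.append(im);np.save(f"d_{c}.npy",d)
    cv2.imwrite(f"pics/{c}0.png",im)
    o,_=ray(c,(256,192));print(c,"cam at",o)
    for n in("pot","lid_knob","cork","rack","scriber_mid","scriber_tip","marker_mid","spatula_mid","lid","bottle","specimen0"):
        for r in bot.pinpoint(n,c)[:4]:
            p=r["at"];u,v=int(round(p[0])),int(round(p[1]))
            X=atd(c,p,d[v,u]) if 0<=u<512 and 0<=v<384 else None
            print(n,np.round(p,1),round(r["score"],2),X)
o=bot.get_obs();print({k:np.round(v,3) for k,v in o.items()})
E
```

```text
top cam at [ 0.41  -0.023  1.101]
pot [342.9 243.5] 0.74 [ 0.49  -0.243  0.123]
pot [148.6 243.1] 0.48 [0.483 0.272 0.127]
pot [139.9 256.1] 0.34 [0.45  0.311 0.07 ]
lid_knob [379.4 212.6] 0.92 [ 0.59  -0.377  0.028]
lid_knob [354.4 245.7] 0.67 [ 0.482 -0.267  0.15 ]
lid_knob [324.6 202.4] 0.66 [ 0.617 -0.212  0.035]
lid_knob [256.9 216.9] 0.57 [ 0.576 -0.013  0.002]
cork [259.1 217.4] 0.83 [ 0.574 -0.019  0.007]
rack [162.5 251.3] 0.66 [0.465 0.248 0.07 ]
rack [217.9 165.2] 0.64 [0.73  0.109 0.026]
rack [344.7 245.2] 0.15 [ 0.485 -0.248  0.123]
scriber_mid [130.7 251.9] 0.47 [0.459 0.325 0.107]
scriber_tip [113.8 247.3] 0.56 [0.477 0.415 0.001]
scriber_tip [328.6 167.6] 0.49 [ 0.729 -0.23   0.021]
marker_mid [164.9 234.6] 0.42 [0.505 0.228 0.134]
spatula_mid [148.9 242.7] 0.59 [0.484 0.271 0.127]
lid [377.4 211.8] 0.93 [ 0.593 -0.372  0.026]
lid [325.2 202.6] 0.67 [ 0.617 -0.214  0.035]
lid [354.3 244.3] 0.65 [ 0.486 -0.267  0.148]
bottle [126.9 249.7] 0.69 [0.467 0.348 0.072]
bottle [185.9 157.6] 0.56 [0.74  0.199 0.066]
specimen0 [160.6 249.7] 0.6 [0.469 0.254 0.069]
specimen0 [32
[... 959 characters left out ...]
57.9] 0.24 [ 0.56  -0.029  0.004]
specimen0 [349.8 271.8] 0.77 [ 0.723 -0.231  0.009]
specimen0 [263.3 195.9] 0.65 [0.737 0.088 0.012]
specimen0 [306.7 213.7] 0.63 [ 0.773 -0.042  0.021]
{'t': np.float64(1.2), 'q': array([-1.273,  0.477,  0.022,  1.555, -0.012,  1.109, -0.083]), 'joint_vel': array([-0.001,  0.002, -0.001,  0.002, -0.001, -0.001,  0.001]), 'joint_torque': array([ -0.001, -59.634,   1.607, -28.154,   0.013,   0.002,  -0.   ]), 'eef_pos': array([0.266, 0.62 , 0.405]), 'tool_rot': array([-0.   ,  0.202,  0.979,  0.   ]), 'contact_force': array([-0.258, -0.675,  0.404]), 'torque': array([ 0.033, -0.01 ,  0.004]), 'grasp_force': np.float64(0.0), 'gripper_width': np.float64(1.003)}
```

View pics/top0.png

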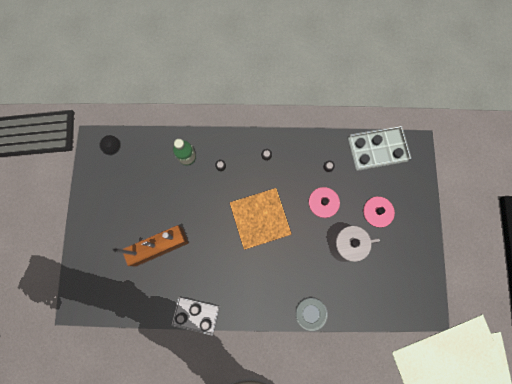

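View pics/side0.png

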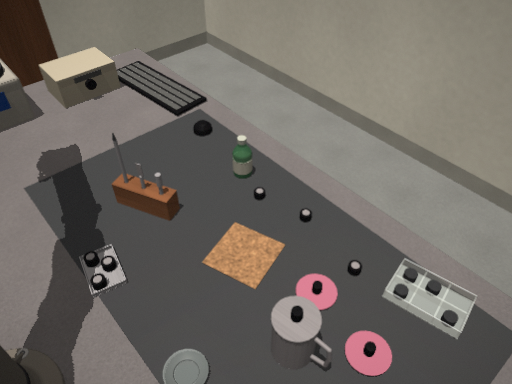

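The top view shows the pot at (353,243) with its handle pointing right (375,241). The two pink lids are decoys. The cork is at (260,218), and the rack at (155,245) has the scriber at its left end. The side view agrees: scriber tip (114,135), pot knob (297,314). Next I'll measure these precisely.

```bash
cat >> h.py <<'E'
np.set_printoptions(precision=4,suppress=True)
def cloud(c,d,mask):
    v,u=np.nonzero(mask&(d>0)); m=bot.camera_model(c);R=np.array(m["R"]);t=np.array(m["t"]).ravel()
    p=cv2.undistortPoints(np.c_[u,v].astype(float).reshape(-1,1,2),np.array(m["intrinsics"]),np.array(m["dist_coeffs"],float)).reshape(-1,2)
    return (np.c_[p,np.ones(len(p))]*d[v,u][:,None]-t)@R
E
python3 - <<'E'
from h import *
P={}
for c in("top","side"):
    im,d=bot.read_camera(c)
    W=cloud(c,d,np.ones(d.shape,bool)); P[c]=W
    # pot
    near=np.hypot(W[:,0]-.483,W[:,1]+.268)<.1
    A=W[near&(W[:,2]>.14)]; print(c,"knob top mean",A.mean(0),len(A))
    F=W[near&(W[:,2]>.115)&(W[:,2]<.135)&(np.hypot(W[:,0]-.483,W[:,1]+.268)<.052)]
    print(" flange z",np.median(F[:,2]),"circle",cv2.minEnclosingCircle(F[:,:2].astype(np.float32)))
    H=W[near&(W[:,2]>.03)&(W[:,2]<.118)&(np.hypot(W[:,0]-.483,W[:,1]+.268)>.055)&(np.hypot(W[:,0]-.483,W[:,1]+.268)<.09)]
    H=H[H[:,1]<-.26]; print(" handle",len(H),H.mean(0) if len(H) else 0, "max z pts",H[H[:,2]>.09].mean(0) if len(H) else 0)
    hsv=cv2.cvtColor(im,cv2.COLOR_BGR2HSV)
    m=((hsv[...,0]>8)&(hsv[...,0]<25)&(hsv[...,1]>120)&(hsv[...,2]>90)).astype(np.uint8)
    C=cloud(c,d,m>0); C=C[(np.abs(C[:,0]-.57)<.12)&(np.abs(C[:,1]+.018)<.12)&(C[:,2]<.02)]
    print(" cork",cv2.minAreaRect(C[:,:2].astype(np.float32)))
    r=W[(W[:,2]>.06)&(W[:,2]<.078)&(np.abs(W[:,0]-.47)<.15)&(np.abs(W[:,1]-.27)<.13)]
    print(" rack top",cv2.minAreaRect(r[:,:2].astype(np.float32)),len(r))
    s=W[(W[:,2]>.08)&(np.abs(W[:,0]-.47)<.12)&(np.abs(W[:,1]-.28)<.12)]
    for lo in np.arange(.08,.24,.02):
        q=s[(s[:,2]>=lo)&(s[:,2]<lo+.02)&(s[:,1]>.29)]
        if len(q):print("  z%.2f"%lo,len(q),np.median(q,0))
    cv2.imwrite(f"pics/{c}_pot.png",cv2.resize(im[200:384,230:420] if c=="side" else im[200:290,100:400],None,fx=2.6 if c=="top" else 3,fy=2.6 if c=="top" else 3,interpolation=cv2.INTER_CUBIC))
print(tri("top",(354.4,245.7),"side",(295.7,314.5)))
E
# two crops in one
python3 -c "
import cv2,numpy as np
a=cv2.imread('pics/top0.png')[215:275,100:390];b=cv2.imread('pics/side0.png')
a=cv2.resize(a,(800,166),interpolation=2)
b1=cv2.resize(b[120:220,80:213],(532,400),interpolation=2);b2=cv2.resize(b[290:384,262:340],(268,323),interpolation=2)
o=np.zeros((566,800,3),np.uint8);o[:166]=a;o[166:,:532]=b1;o[166:489,532:]=b2;cv2.imwrite('pics/c1.png',o)"
```

```text
top knob top mean [ 0.4906 -0.2689  0.1494] 60
 flange z 0.12419772092925974 circle ((0.49015215039253235, -0.2706712484359741), 0.04659834876656532)
 handle 32 [ 0.501  -0.3378  0.0936] max z pts [ 0.5012 -0.3365  0.0994]
 cork ((0.5733296275138855, -0.02135421335697174), (0.1488019973039627, 0.14898353815078735), 18.30769920349121)
 rack top ((0.4813031256198883, 0.2768840789794922), (0.05153099074959755, 0.16828739643096924), 25.699968338012695) 969
  z0.08 6 [0.4577 0.3247 0.0893]
  z0.10 11 [0.4565 0.3246 0.1088]
  z0.12 5 [0.4578 0.3241 0.1265]
  z0.14 11 [0.4571 0.3222 0.1498]
  z0.16 10 [0.4578 0.3234 0.1708]
  z0.18 7 [0.4592 0.3231 0.1889]
  z0.20 17 [0.4585 0.3242 0.2106]
  z0.22 5 [0.4595 0.3264 0.2238]
side knob top mean [ 0.4923 -0.2722  0.1476] 116
 flange z 0.12359354093836923 circle ((0.4931046664714813, -0.270312637090683), 0.04666183888912201)
 handle 206 [ 0.502  -0.339   0.0717] max z pts [ 0.502  -0.3351  0.0988]
 cork ((0.574722945690155, -0.020694710314273834), (0.14947828650474548, 0.147868350148201), 18.46104621887207)
 rack top ((0.48289045691490173, 0.27726253867149353), (0.05350262671709061, 0.1727728694677353), 24.82305145263672) 918
  z0.08 20 [0.4591 0.3238 0.0922]
  z0.10 23 [0.4593 0.3236 0.1092]
  z0.12 24 [0.459  0.3238 0.1301]
  z0.14 25 [0.4583 0.3243 0.149 ]
  z0.16 27 [0.4587 0.3243 0.1694]
  z0.18 28 [0.4588 0.3239 0.1905]
  z0.20 26 [0.4594 0.3251 0.2096]
  z0.22 8 [0.4594 0.3277 0.2237]
(array([ 0.4857, -0.2708,  0.1417]), np.float64(0.006664280903294762))
```

View pics/c1.png

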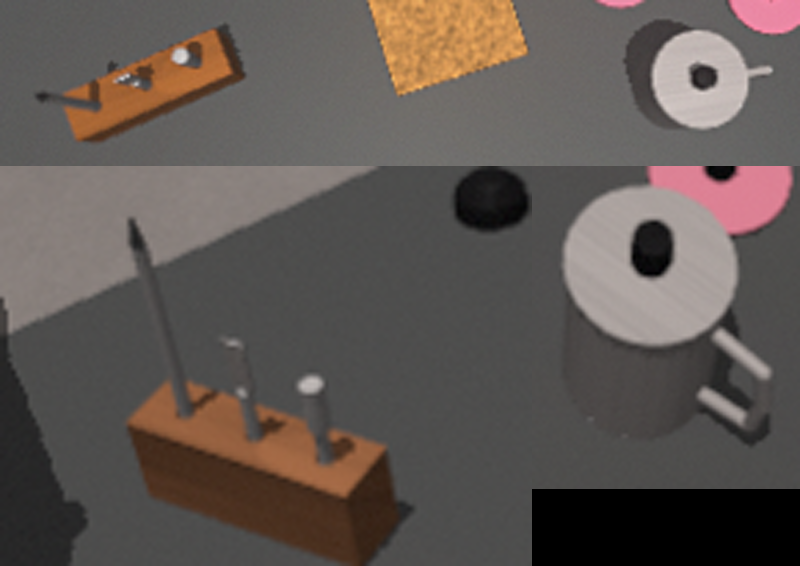

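```bash
cat >> h.py <<'E'
from scipy.spatial.transform import Rotation as Rot
def go(x,y,z,ydir=None):
    """print shift in tool axes (now) to grasp point xyz (grasp 155 ahead of the TCP), and yaw to bring tool y along ydir deg (mod 180)"""
    o=bot.get_obs();q=o["tool_rot"];R=Rot.from_quat([q[1],q[2],q[3],q[0]])
    g=np.array(o["eef_pos"])+R.apply([0,0,.155])
    s=R.inv().apply(np.array([x,y,z])-g)
    yd=R.apply([0,1,0]);a=np.degrees(np.arctan2(yd[1],yd[0]))
    print("t",round(float(o["t"]),2),"grasp at",g,"ydir",round(a,1),"q7",round(o["q"][6],2),"shift",s,"F",np.round(o["contact_force"],1),"w",round(float(o["gripper_width"]),3),"gf",round(float(o["grasp_force"]),1))
    if ydir is not None:
        print("yaw", (a-ydir+90)%180-90)   # tool z is down: + yaw lowers the angle
E
python3 -m pendant '[[0.05,-0.0246,-0.0269,-0.0025,0],[0.05,-0.0246,-0.0269,-0.0025,0],[0.05,-0.0246,-0.0269,-0.0025,0],[0.05,-0.0246,-0.0269,-0.0025,0],[0.05,-0.0246,-0.0269,-0.0025,0],[0.05,-0.0246,-0.0269,-0.0025,0],[0.05,-0.0246,-0.0269,-0.0025,0],[0.05,-0.0246,-0.0269,-0.0025,0],[0.05,-0.0246,-0.0269,-0.0025,0],[0.05,-0.0246,-0.0269,-0.0025,0],[0.05,-0.0246,-0.0269,0,0],[0.05,-0.0246,-0.0269,0,0]]'
python3 -m pendant '[[0.05,-0.0246,-0.0269,0,0],[0.05,-0.0246,-0.0269,0,0],[0.05,-0.0246,-0.0269,0,0],[0.05,-0.0246,-0.0269,0,0],[0.05,-0.0246,-0.0269,0,0],[0.05,-0.0246,-0.0269,0,0]]'
python3 -c "
from h import *
go(.4916,-.2705,.2,99)"
```

```text
t: 2.3
eef_pos: [0.4105, 0.2053, 0.4302]
tool_rot: [0.0, 0.201, 0.979, 0.001]
contact_force: [0.8, -0.7, -0.9]
gripper_width: 0.584
grasp_force: 0.0
t: 2.8
eef_pos: [0.4823, -0.0013, 0.4301]
tool_rot: [0.0, 0.201, 0.979, 0.0]
contact_force: [0.4, 0.8, -0.2]
gripper_width: 0.585
grasp_force: 0.0
t 2.8 grasp at [ 0.4824 -0.0013  0.2751] ydir 66.8 q7 1.11 shift [-0.1146 -0.2438  0.075 ] F [ 0.4  0.8 -0.2] w 0.585 gf 0.0
yaw -32.244205147918194
```

```bash
python3 -m pendant '[[0.05,-0.0143,-0.0305,0,0],[0.05,-0.0143,-0.0305,0,0],[0.05,-0.0143,-0.0305,0.005,0],[0.05,-0.0143,-0.0305,0.01,0],[0.05,-0.0143,-0.0305,0.015,0],[0.05,-0.0143,-0.0305,0.015,0],[0.05,-0.0143,-0.0305,0.015,0],[0.05,-0.0143,-0.0305,0.015,0],[0.05,0,0,0,0]]'
python3 - <<'E'
from h import *
go(.4916,-.2705,.145)
im,d=bot.read_camera("wrist");cv2.imwrite("pics/w1.png",im)
W=cloud("wrist",d,np.ones(d.shape,bool))
n=np.hypot(W[:,0]-.4916,W[:,1]+.2705)
A=W[(n<.03)&(W[:,2]>.14)&(W[:,2]<.156)];print("knob",len(A),A.mean(0) if len(A) else 0,cv2.minEnclosingCircle(A[:,:2].astype(np.float32)) if len(A) else 0)
F=W[(n<.055)&(abs(W[:,2]-.124)<.005)];print(cv2.minEnclosingCircle(F[:,:2].astype(np.float32)))
H=W[(n<.09)&(n>.055)&(W[:,2]>.09)&(W[:,2]<.11)];print("handle",len(H),H.mean(0))
E
```

```text
t: 3.55
eef_pos: [0.4887, -0.2751, 0.3527]
tool_rot: [-0.001, 0.206, 0.979, -0.002]
contact_force: [-0.1, -0.1, 0.4]
gripper_width: 0.584
grasp_force: 0.0
t 3.55 grasp at [ 0.4881 -0.2756  0.1977] ydir 66.3 q7 1.79 shift [-0.0012  0.0063  0.0526] F [-0.1 -0.1  0.4] w 0.584 gf 0.0
knob 1220 [ 0.4907 -0.2673  0.15  ] ((0.49217689037323, -0.26776424050331116), 0.011107209138572216)
((0.49259260296821594, -0.2679741680622101), 0.04730028659105301)
handle 2 [ 0.5028 -0.3345  0.0955]
```

View pics/w1.png

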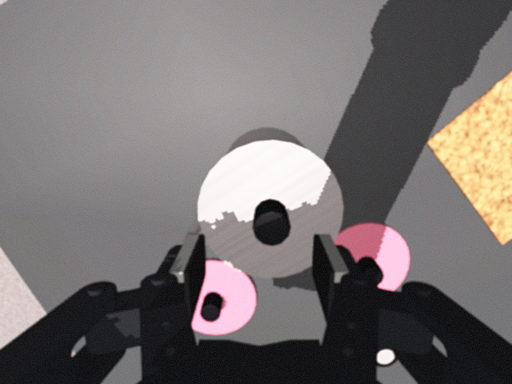

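```bash
python3 -m pendant '[[0.05,-0.001,0.008,0,0],[0.05,0,0,0.015,0],[0.05,0,0,0.015,0],[0.05,0,0,0.012,0],[0.05,0,0,0.0107,0],[0.05,0,0,0,0],[0.01,0,0,0,0],[0.01,0,0,0,0],[0.01,0,0,0,0],[0.01,0,0,0,0],[0.01,0,0,0,0],[0.01,0,0,0,0]]' 40
python3 -c "
from h import *
go(.574,-.021,.25,8.5)"
```

```text
t: 4.6
eef_pos: [0.495, -0.263, 0.3029]
tool_rot: [0.001, 0.202, 0.979, -0.001]
contact_force: [-2.5, -4.1, 6.6]
gripper_width: 0.241
grasp_force: 39.7
t 4.6 grasp at [ 0.4952 -0.2633  0.1479] ydir 66.7 q7 1.82 shift [ 0.0233  0.2536 -0.1024] F [-2.5 -4.1  6.6] w 0.241 gf 39.7
yaw 58.18809429673371
```

```bash
python3 -m pendant '[[0.01,0,-0.004,0,0],[0.01,0,0,-0.005,0],[0.01,0,0,-0.01,0],[0.01,0,0,-0.02,0],[0.01,0,0,-0.02,0],[0.01,0,0,-0.015,0],[0.01,0,0,0,0]]'
python3 - <<'E'
from h import *
go(.574,-.021,.055)
im,d=bot.read_camera("side");cv2.imwrite("pics/s2.png",im[190:384,150:420])
E
```

```text
t: 5.18
eef_pos: [0.4945, -0.2654, 0.3754]
tool_rot: [0.003, 0.201, 0.98, 0.0]
contact_force: [-0.1, 0.5, -2.0]
gripper_width: 0.24
grasp_force: 39.3
t 5.18 grasp at [ 0.4953 -0.2655  0.2204] ydir 66.8 q7 1.77 shift [0.0249 0.2554 0.1657] F [-0.1  0.5 -2. ] w 0.24 gf 39.3
```

View pics/s2.png

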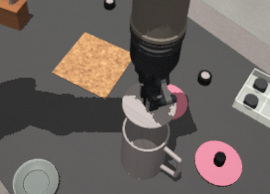

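The lid at (145,105) is clear of the open pot at (148,150). I'll carry it to the cork.

```bash
python3 -m pendant '[[0.01,0.0015,0.016,0,0],[0.01,0.003,0.0315,0,0],[0.01,0.003,0.0315,0,0],[0.01,0.003,0.0315,0,0],[0.01,0.003,0.0315,0,0],[0.01,0.003,0.0315,0,0],[0.01,0.003,0.0315,0.01,0],[0.01,0.003,0.0315,0.02,0],[0.01,0.0015,0.0175,0.03,0],[0.01,0,0,0.03,0],[0.01,0,0,0.03,0],[0.01,0,0,0,0]]'
python3 -m pendant '[[0.01,0,0,0.025,0],[0.01,0,0,0.01,0],[0.01,0,0,0,0]]'
python3 -c "
from h import *
go(.574,-.021,.038)"
```

```text
t: 6.23
eef_pos: [0.5686, -0.021, 0.2458]
tool_rot: [-0.006, 0.2, 0.98, -0.001]
contact_force: [-1.0, -0.0, -1.5]
gripper_width: 0.238
grasp_force: 39.4
t: 6.48
eef_pos: [0.5706, -0.0226, 0.2155]
tool_rot: [-0.002, 0.202, 0.979, -0.0]
contact_force: [-0.1, 1.3, -0.4]
gripper_width: 0.238
grasp_force: 39.4
t 6.48 grasp at [ 0.5699 -0.0226  0.0605] ydir 66.7 q7 1.41 shift [-0.0032  0.0031  0.0225] F [-0.1  1.3 -0.4] w 0.238 gf 39.4
```

```bash
python3 -m pendant '[[0.01,0,0,0.01,0],[0.01,0,0,0.007,0],[0.01,0,0,0.003,0],[0.01,0,0,0,0],[0.01,0,0,0.001,0],[0.01,0,0,0.001,0],[0.01,0,0,0,0]]'
python3 -c "
from h import *
go(.574,-.021,.038)"
```

```text
t: 7.07
eef_pos: [0.5718, -0.0227, 0.1952]
tool_rot: [0.0, 0.202, 0.979, 0.0]
contact_force: [-0.4, -0.3, -0.5]
gripper_width: 0.245
grasp_force: 39.4
t 7.07 grasp at [ 0.5719 -0.0227  0.0402] ydir 66.7 q7 1.42 shift [-0.0013  0.0024  0.0022] F [-0.4 -0.3 -0.5] w 0.245 gf 39.4
```

```bash
python3 -m pendant '[[0.01,0,0,0.001,0],[0.01,0,0,0.001,0],[0.01,0,0,0.001,0],[0.01,0,0,0,0]]'
```

```text
t: 7.4
eef_pos: [0.5718, -0.0229, 0.1925]
tool_rot: [0.0, 0.202, 0.979, 0.0]
contact_force: [-2.6, -0.3, 5.0]
gripper_width: 0.239
grasp_force: 39.7
```

```bash
python3 -m pendant '[[0.045,0,0,0,0],[0.045,0,0,0,0],[0.045,0,0,0,0],[0.045,0,0,0,0],[0.045,0,0,-0.01,0],[0.045,0,0,-0.02,0],[0.045,0,0,-0.03,0],[0.045,0,0,-0.04,0],[0.045,0,0,-0.04,0],[0.045,0,0,-0.04,0],[0.045,0,0,-0.04,0],[0.045,0,0,-0.02,0]]'
python3 - <<'E'
from h import *
go(.459,.324,.3,8.5)
im,d=bot.read_camera("top");cv2.imwrite("pics/t3.png",im)
W=cloud("top",d,np.ones(d.shape,bool))
n=np.hypot(W[:,0]-.572,W[:,1]+.0225)
F=W[(n<.07)&(W[:,2]>.009)&(W[:,2]<.018)];print("lid",len(F),cv2.minEnclosingCircle(F[:,:2].astype(np.float32)))
n=np.hypot(W[:,0]-.4916,W[:,1]+.2685)
F=W[(n<.055)&(W[:,2]>.11)&(W[:,2]<.13)];print("pot rim",len(F),F[:,2].mean(),cv2.minEnclosingCircle(F[:,:2].astype(np.float32)))
H=W[(n<.1)&(n>.052)&(W[:,2]>.08)&(W[:,2]<.115)];print(H.mean(0),len(H))
E
```

```text
t: 8.4
eef_pos: [0.5721, -0.0235, 0.4379]
tool_rot: [0.003, 0.202, 0.979, 0.001]
contact_force: [1.6, 0.5, -0.2]
gripper_width: 0.526
grasp_force: 0.0
t 8.4 grasp at [ 0.5732 -0.0234  0.2829] ydir 66.7 q7 1.26 shift [ 0.2422  0.2739 -0.0176] F [ 1.6  0.5 -0.2] w 0.526 gf 0.0
yaw 58.19467410947192
lid 0 ((0.0, 0.0), 0.0)
pot rim 196 0.1184764958708734 ((0.4908992052078247, -0.27048712968826294), 0.0441550686955452)
[ 0.5011 -0.3347  0.0995] 32
```

View pics/t3.png

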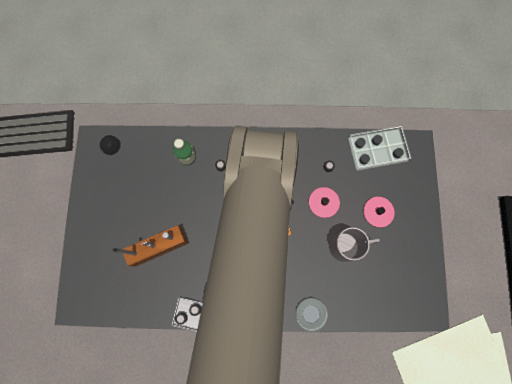

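The arm covers the cork. The pot at (352,243) is open and hasn't moved: centre (0.491, -0.2705). Next is the scriber.

```bash
python3 -m pendant '[[0.045,0.022,0.0249,-0.004,0],[0.045,0.022,0.0249,-0.004,0],[0.045,0.022,0.0249,-0.004,0],[0.045,0.022,0.0249,-0.004,0],[0.045,0.022,0.0249,-0.002,0],[0.045,0.022,0.0249,0,0],[0.045,0.022,0.0249,0,0],[0.045,0.022,0.0249,0,0],[0.045,0.022,0.0249,0,0],[0.045,0.022,0.0249,0,0],[0.045,0.022,0.0249,0,0],[0.045,0,0,0,0]]'
python3 -m pendant '[[0.045,0,0,0,0],[0.045,0,0,0,0],[0.045,0,0,0,0]]'
python3 - <<'E'
from h import *
go(.459,.324,.183)
im,d=bot.read_camera("wrist");cv2.imwrite("pics/w4.png",im)
W=cloud("wrist",d,np.ones(d.shape,bool))
n=np.hypot(W[:,0]-.459,W[:,1]-.324)
for lo in np.arange(.08,.24,.02):
    F=W[(n<.025)&(W[:,2]>lo)&(W[:,2]<lo+.02)]
    if len(F):print(round(lo,2),len(F),np.median(F,0))
im,d=bot.read_camera("top")
W=cloud("top",d,np.ones(d.shape,bool))
n=np.hypot(W[:,0]-.572,W[:,1]+.0225)
F=W[(n<.07)&(W[:,2]>.009)&(W[:,2]<.018)];print("lid",len(F),cv2.minEnclosingCircle(F[:,:2].astype(np.float32)))
E
```

```text
t: 9.45
eef_pos: [0.4538, 0.3315, 0.4499]
tool_rot: [-0.001, 0.197, 0.98, 0.001]
contact_force: [0.3, 0.8, -0.0]
gripper_width: 0.526
grasp_force: 0.0
t: 9.7
eef_pos: [0.458, 0.323, 0.4502]
tool_rot: [0.0, 0.203, 0.979, -0.0]
contact_force: [-0.4, -0.5, -0.6]
gripper_width: 0.529
grasp_force: 0.0
t 9.7 grasp at [0.4581 0.3229 0.2952] ydir 66.6 q7 0.53 shift [-0.0004  0.0014  0.1122] F [-0.4 -0.5 -0.6] w 0.529 gf 0.0
0.08 36 [0.4547 0.329  0.0897]
0.1 40 [0.4547 0.3295 0.1109]
0.12 49 [0.455  0.3293 0.1308]
0.14 55 [0.4547 0.3296 0.1505]
0.16 77 [0.4548 0.3293 0.1696]
0.18 100 [0.4547 0.3294 0.1906]
0.2 169 [0.4557 0.329  0.2113]
0.22 61 [0.4577 0.3285 0.2244]
lid 701 ((0.5755348205566406, -0.025723349303007126), 0.06376034766435623)
```

View pics/w4.png

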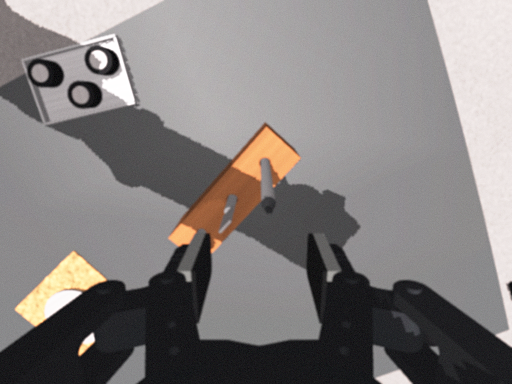

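The scriber's tip (268,207) lies between the fingers, slightly right of centre. I'll go down and grasp it.

```bash
python3 -m pendant '[[0.045,0.001,0.005,0,0],[0.045,0,0,0.015,0],[0.045,0,0,0.02,0],[0.045,0,0,0.02,0],[0.045,0,0,0.02,0],[0.045,0,0,0.02,0],[0.045,0,0,0.012,0],[0.045,0,0,0.005,0],[0.045,0,0,0,0],[0.045,0,0,0,0]]' 40
python3 -m pendant '[[0.0,0,0,0,0],[0.0,0,0,0,0],[0.0,0,0,0,0],[0.0,0,0,0,0],[0.0,0,0,0,0],[0.0,0,0,0,0],[0.0,0,0,0,0]]' 30
python3 -c "
from h import *
go(.459,.328,.183)"
```

```text
t: 10.63
eef_pos: [0.4589, 0.3296, 0.3386]
tool_rot: [0.0, 0.202, 0.979, 0.0]
contact_force: [0.4, -0.6, 0.5]
gripper_width: 0.527
grasp_force: 0.0
t: 11.22
eef_pos: [0.4588, 0.3296, 0.3389]
tool_rot: [0.0, 0.202, 0.979, 0.001]
contact_force: [-0.5, -0.8, 6.6]
gripper_width: 0.103
grasp_force: 29.3
t 11.22 grasp at [0.459  0.3298 0.1839] ydir 66.7 q7 0.57 shift [-0.0007 -0.0017  0.0009] F [-0.5 -0.8  6.6] w 0.103 gf 29.3
```

```bash
python3 -m pendant '[[0.0,0,0,-0.005,0],[0.0,0,0,-0.01,0],[0.0,0,0,-0.015,0],[0.0,0,0,-0.015,0],[0.0,0,0,-0.02,0],[0.0,0,0,-0.02,0],[0.0,0,0,-0.02,0],[0.0,0,0,-0.02,0],[0.0,0,0,-0.02,0],[0.0,0,0,-0.01,0],[0.0,0,0,0,0],[0.0,0,0,0,0]]'
python3 - <<'E'
from h import *
go(.491,-.2705,.339,8.7)
im,d=bot.read_camera("side");cv2.imwrite("pics/s5.png",cv2.resize(im[40:280,60:330],None,fx=2,fy=2))
o=bot.get_obs();R=Rot.from_quat(np.roll(o["tool_rot"],-1));g=o["eef_pos"]+R.apply([0,0,.155])
W=cloud("side",d,np.ones(d.shape,bool))
n=np.hypot(W[:,0]-g[0],W[:,1]-g[1])
for lo in np.arange(.14,.36,.02):
    F=W[(n<.04)&(W[:,2]>lo)&(W[:,2]<lo+.02)]
    if len(F):print(round(lo,2),len(F),np.median(F,0),F[:,2].min())
E
```

```text
t: 12.22
eef_pos: [0.4583, 0.3294, 0.493]
tool_rot: [0.0, 0.201, 0.979, 0.0]
contact_force: [0.6, -0.0, -1.6]
gripper_width: 0.104
grasp_force: 29.3
t 12.22 grasp at [0.4584 0.3294 0.338 ] ydir 66.8 q7 0.51 shift [-0.2668 -0.5383 -0.0012] F [ 0.6 -0.  -1.6] w 0.104 gf 29.3
yaw 58.050995485829986
0.16 21 [0.4581 0.3248 0.1742] 0.16293024538815307
0.18 27 [0.4589 0.3249 0.1908] 0.18022366238616783
0.2 28 [0.4589 0.324  0.2097] 0.2008832064306197
0.22 31 [0.4585 0.3242 0.231 ] 0.22031716065624168
0.24 30 [0.4585 0.3244 0.2503] 0.24017610332366093
0.26 32 [0.4586 0.3243 0.2701] 0.2609533397245347
0.28 30 [0.4584 0.3238 0.2899] 0.2803122396730248
0.3 31 [0.459  0.3237 0.3078] 0.3000679426220127
0.32 77 [0.4526 0.315  0.3316] 0.3201981104305406
0.34 68 [0.4533 0.3137 0.3472] 0.34036591769431557
```

View pics/s5.png

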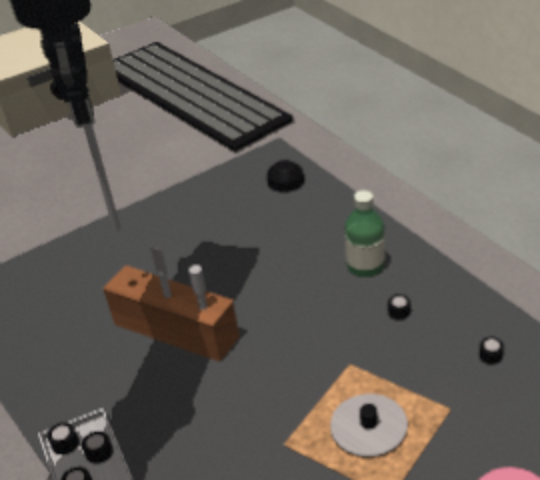

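```bash
python3 -m pendant '[[0.0,0,0,0,4],[0.0,0,0,0,6],[0.0,0,0,0,7],[0.0,0,0,0,7],[0.0,0,0,0,7],[0.0,0,0,0,7],[0.0,0,0,0,7],[0.0,0,0,0,6],[0.0,0,0,0,4],[0.0,0,0,0,3],[0.0,0,0,0,0],[0.0,0,0,0,0]]'
python3 -c "
from h import *
go(.4943,-.2922,.338,8.7)
print(bot.get_obs()['q'])"
```

```text
t: 13.27
eef_pos: [0.4582, 0.3295, 0.4917]
tool_rot: [-0.0, 0.65, 0.76, -0.001]
contact_force: [-0.3, -0.4, -0.3]
gripper_width: 0.106
grasp_force: 29.3
t 13.27 grasp at [0.4579 0.3292 0.3367] ydir 8.8 q7 -0.46 shift [-0.6196 -0.0596 -0.0002] F [-0.3 -0.4 -0.3] w 0.106 gf 29.3
yaw 0.14777238558023953
[-1.1356  0.2322  0.4873  1.7406 -0.1154  1.1996 -0.4627]
```

```bash
python3 -m pendant '[[0.0,0,0,-0.01,0],[0.0,-0.015,-0.0013,0,0],[0.0,-0.025,-0.0025,0,0],[0.0,-0.0325,-0.0031,0,0],[0.0,-0.0325,-0.0031,0,0],[0.0,-0.0325,-0.0031,0,0],[0.0,-0.0325,-0.0031,0,0],[0.0,-0.0325,-0.0031,0,0],[0.0,-0.0325,-0.0031,0,0],[0.0,-0.0325,-0.0031,0,0],[0.0,-0.0325,-0.0031,0,0],[0.0,-0.0325,-0.0031,0,0]]'
python3 -m pendant '[[0.0,-0.0325,-0.0031,0,0],[0.0,-0.0325,-0.0031,0,0],[0.0,-0.0325,-0.0031,0,0],[0.0,-0.0325,-0.0031,0,0],[0.0,-0.0325,-0.0031,0,0],[0.0,-0.0325,-0.0031,0,0],[0.0,-0.025,-0.0025,0,0],[0.0,-0.015,-0.0013,0,0],[0.0,-0.010,-0.001,0,0],[0.0,0,0,0,0],[0.0,0,0,0,0],[0.0,0,0,0,0]]'
python3 -c "
from h import *
go(.4943,-.2922,.30,8.7)"
```

```text
t: 14.27
eef_pos: [0.477, -0.0069, 0.5034]
tool_rot: [-0.0, 0.651, 0.759, 0.001]
contact_force: [0.1, 0.0, -0.6]
gripper_width: 0.105
grasp_force: 29.3
t: 15.27
eef_pos: [0.4916, -0.2493, 0.503]
tool_rot: [-0.0, 0.651, 0.759, 0.0]
contact_force: [-0.4, 1.1, -0.2]
gripper_width: 0.11
grasp_force: 29.3
t 15.27 grasp at [ 0.4916 -0.2492  0.348 ] ydir 8.8 q7 0.74 shift [-0.043  -0.0039  0.048 ] F [-0.4  1.1 -0.2] w 0.11 gf 29.3
yaw 0.09115137931451045
```

Next I'll finish the approach and lower the foot to just above the rim, then check the rod against the pot.

```bash
python3 -m pendant '[[0.0,-0.013,-0.001,0.005,0],[0.0,-0.018,-0.0015,0.01,0],[0.0,-0.012,-0.0012,0.015,0],[0.0,0,0,0.013,0],[0.0,0,0,0,0],[0.0,0,0,0,0],[0.0,0,0,0,0]]'
python3 - <<'E'
from h import *
go(.4943,-.2922,.181,8.7)
o=bot.get_obs();R=Rot.from_quat(np.roll(o["tool_rot"],-1));g=o["eef_pos"]+R.apply([0,0,.155])
ims=[]
for c in("side","wrist"):
    im,d=bot.read_camera(c);ims.append(im)
    W=cloud(c,d,np.ones(d.shape,bool))
    n=np.hypot(W[:,0]-g[0],W[:,1]-g[1]);
    for lo in np.arange(.125,.30,.04):
        F=W[(n<.02)&(W[:,2]>lo)&(W[:,2]<lo+.04)]
        if len(F):print(c,round(lo,3),len(F),np.median(F,0),F[:,2].min())
    n=np.hypot(W[:,0]-.491,W[:,1]+.2705)
    F=W[(n<.053)&(n>.03)&(abs(W[:,2]-.119)<.004)];print("rim",len(F),cv2.minEnclosingCircle(F[:,:2].astype(np.float32)))
ims[0]=cv2.resize(ims[0][190:384,210:382],(340,384));cv2.imwrite("pics/c6.png",cv2.resize(np.hstack([ims[0],ims[1][:, 26:486]]),(800,384)))
E
```

```text
t: 15.85
eef_pos: [0.4952, -0.2919, 0.4607]
tool_rot: [0.0, 0.65, 0.76, 0.0]
contact_force: [-0.1, 0.2, 0.0]
gripper_width: 0.108
grasp_force: 29.3
t 15.85 grasp at [ 0.4953 -0.2919  0.3057] ydir 8.9 q7 0.87 shift [-0.0002 -0.0012  0.1247] F [-0.1  0.2  0. ] w 0.108 gf 29.3
yaw 0.1506112278463405
side 0.125 52 [ 0.4935 -0.2963  0.1495] 0.13162474604529711
side 0.165 67 [ 0.4933 -0.2969  0.1869] 0.1651476619785296
side 0.205 82 [ 0.4928 -0.2971  0.2256] 0.20513865872440887
side 0.245 64 [ 0.4927 -0.2972  0.2604] 0.24569383517869609
side 0.285 179 [ 0.4878 -0.3021  0.3043] 0.28564168609497775
rim 343 ((0.49328336119651794, -0.2713181972503662), 0.04421913996338844)
wrist 0.125 87 [ 0.4934 -0.2902  0.1503] 0.1334033784641973
wrist 0.165 167 [ 0.4934 -0.2903  0.1872] 0.1655129789525193
wrist 0.205 271 [ 0.4934 -0.2903  0.2279] 0.20509754953448503
wrist 0.245 496 [ 0.4935 -0.2903  0.2684] 0.24500597045476355
wrist 0.285 3365 [ 0.4938 -0.2848  0.311 ] 0.2852539508173152
rim 1231 ((0.4914403259754181, -0.27091673016548157), 0.04410634562373161)
```

View pics/c6.png

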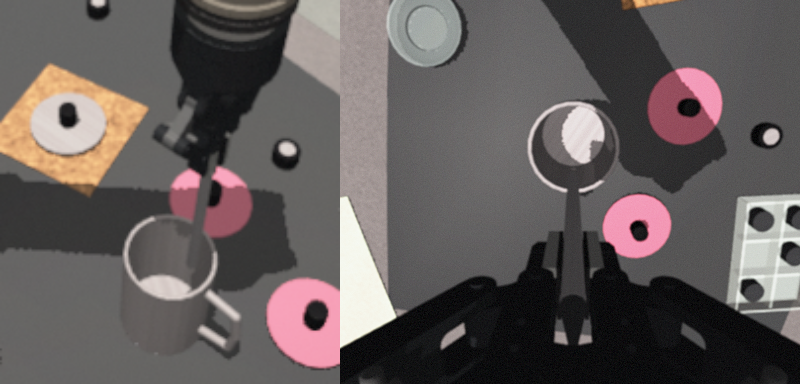

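The side view shows the foot over the mouth on the handle side, clear of the rim. I'll lower it.

```bash
python3 -m pendant '[[0.0,0,0,0.01,0],[0.0,0,0,0.015,0],[0.0,0,0,0.02,0],[0.0,0,0,0.02,0],[0.0,0,0,0.02,0],[0.0,0,0,0.015,0],[0.0,0,0,0.01,0],[0.0,0,0,0.005,0],[0.0,0,0,0.002,0],[0.0,0,0,0,0],[0.0,0,0,0,0]]'
python3 -m pendant '[[0.0,0,0,0.002,0],[0.0,0,0,0.001,0],[0.0,0,0,0.001,0],[0.0,0,0,0,0],[0.0,0,0,0,0]]' 20
python3 -c "
from h import *
go(.4943,-.2922,.181,8.7)"
```

```text
t: 16.87
eef_pos: [0.495, -0.293, 0.3438]
tool_rot: [0.001, 0.651, 0.759, 0.0]
contact_force: [0.1, 0.3, -1.1]
gripper_width: 0.106
grasp_force: 29.3
t: 17.28
eef_pos: [0.4947, -0.2927, 0.339]
tool_rot: [0.0, 0.651, 0.759, 0.0]
contact_force: [-0.7, -0.3, -1.3]
gripper_width: 0.104
grasp_force: 29.3
t 17.28 grasp at [ 0.4948 -0.2927  0.184 ] ydir 8.8 q7 0.98 shift [ 0.0006 -0.0004  0.003 ] F [-0.7 -0.3 -1.3] w 0.104 gf 29.3
yaw 0.05086556754150706
```

```bash
python3 -m pendant '[[0.0,0,0,0.001,0],[0.0,0,0,0.001,0],[0.0,0,0,0.001,0],[0.0,0,0,0,0],[0.0,0,0,0,0]]' 20
python3 -m pendant '[[0.001,0,0,0.001,0],[0.001,0,0,0.001,0],[0.001,0,0,0,0],[0.001,0,0,0,0]]' 20
```

```text
t: 17.7
eef_pos: [0.4947, -0.2927, 0.3359]
tool_rot: [-0.0, 0.651, 0.759, -0.0]
contact_force: [0.1, -0.4, 0.3]
gripper_width: 0.102
grasp_force: 29.3
t: 18.03
eef_pos: [0.4951, -0.2933, 0.335]
tool_rot: [0.001, 0.651, 0.759, 0.0]
contact_force: [-0.1, -0.3, 6.3]
gripper_width: 0.107
grasp_force: 30.0
```

Fz of 6 N shows the foot is on the bottom. I'll tilt the rod about its foot by moving along +tool x, away from the handle, with a light grip.

```bash
python3 -m pendant '[[0.002,0.005,0,0.0001,0],[0.002,0.005,0,0.0002,0],[0.002,0.005,0,0.0004,0],[0.002,0.005,0,0.0005,0],[0.002,0.005,0,0.0006,0],[0.002,0.005,0,0.0007,0],[0.002,0,0,0,0],[0.002,0,0,0,0]]' 20
python3 - <<'E'
from h import *
go(.4912,-.271,.178,8.7)
o=bot.get_obs();R=Rot.from_quat(np.roll(o["tool_rot"],-1));g=o["eef_pos"]+R.apply([0,0,.155])
ims=[]
for c in("side","wrist"):
    im,d=bot.read_camera(c);ims.append(im)
    W=cloud(c,d,np.ones(d.shape,bool))
    n=np.hypot(W[:,0]-.4912,W[:,1]+.271)
    u=np.array([-.151,.988])
    for lo in np.arange(.02,.24,.03):
        F=W[(n<.037)&(W[:,2]>lo)&(W[:,2]<lo+.03)];
        if len(F):print(c,round(lo,3),len(F),np.median(F,0),"along lean",np.median((F[:,:2]-[.4912,-.271])@u))
    F=W[(n<.053)&(n>.03)&(abs(W[:,2]-.119)<.004)];print("rim",len(F),cv2.minEnclosingCircle(F[:,:2].astype(np.float32)))
ims[0]=cv2.resize(ims[0][190:384,210:382],(340,384));cv2.imwrite("pics/c7.png",cv2.resize(np.hstack([ims[0],ims[1][:, 26:486]]),(800,384)))
E
```

```text
t: 18.7
eef_pos: [0.4904, -0.2627, 0.3318]
tool_rot: [0.0, 0.651, 0.759, 0.0]
contact_force: [-0.2, 0.1, 5.7]
gripper_width: 0.104
grasp_force: 30.2
t 18.7 grasp at [ 0.4905 -0.2626  0.1768] ydir 8.8 q7 0.94 shift [-0.0084 -0.0006 -0.0012] F [-0.2  0.1  5.7] w 0.104 gf 30.2
yaw 0.08658107316702512
side 0.05 22 [ 0.4926 -0.2865  0.0744] along lean -0.01569752504529894
side 0.08 50 [ 0.4914 -0.2822  0.0963] along lean -0.011211308109141949
side 0.11 53 [ 0.4903 -0.2774  0.1249] along lean -0.006522043139196942
side 0.14 57 [ 0.4901 -0.2738  0.1608] along lean -0.002716205651310815
side 0.17 87 [ 0.488  -0.2733  0.1814] along lean -0.002670490720561415
side 0.2 200 [ 0.4748 -0.2746  0.212 ] along lean -0.004064867556438535
side 0.23 114 [ 0.4752 -0.2797  0.2445] along lean -0.007941087539617721
rim 273 ((0.4936610460281372, -0.2715469002723694), 0.04407566785812378)
wrist 0.02 59 [ 0.4921 -0.286   0.0351] along lean -0.01519015028949207
wrist 0.05 93 [ 0.4914 -0.2811  0.0661] along lean -0.010127594253241286
wrist 0.08 131 [ 0.4907 -0.2761  0.0964] along lean -0.005069527340012854
wrist 0.11 205 [ 0.4901 -0.2711  0.1268] along lean -4.676667228994687e-05
wrist 0.14 677 [ 0.4894 -0.263   0.1648] along lean 0.008180468384431375
wrist 0.17 3094 [ 0.4886 -0.2552  0.1866] along lean 0.014498699819519408
wrist 0.2 11734 [ 0.4912 -0.2564  0.2147] along lean 0.014903888300222233
wrist 0.23 11188 [ 0.4876 -0.2484  0.2422] along lean 0.024312631032905423
rim 2451 ((0.4914281368255615, -0.2708233892917633), 0.04408528283238411)
```

View pics/c7.png

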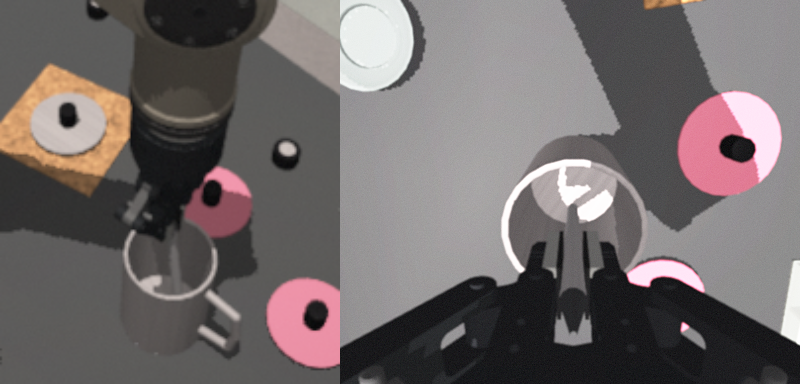

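It pivots as intended: about 9.5° of tilt towards the correct side, and the pot is still in place. I'll continue the arc almost to the rim, then look again.

```bash
python3 -m pendant '[[0.002,0.005,0,0.001,0],[0.002,0.005,0,0.0011,0],[0.002,0.005,0,0.0012,0],[0.002,0.005,0,0.0014,0],[0.002,0.005,0,0.0016,0],[0.002,0.005,0,0.0018,0],[0.002,0.005,0,0.0019,0],[0.002,0.004,0,0.0017,0],[0.002,0,0,0,0],[0.002,0,0,0,0]]' 20
python3 - <<'E'
from h import *
go(.4912,-.271,.178,8.7)
u=np.array([-.151,.988])
for c in("side","wrist"):
    im,d=bot.read_camera(c)
    W=cloud(c,d,np.ones(d.shape,bool))
    n=np.hypot(W[:,0]-.4912,W[:,1]+.271)
    for lo in np.arange(.02,.14,.03):
        F=W[(n<.036)&(W[:,2]>lo)&(W[:,2]<lo+.03)];
        if len(F):print(c,round(lo,3),len(F),np.median(F,0),"along lean",np.median((F[:,:2]-[.4912,-.271])@u))
    F=W[(n<.053)&(n>.03)&(abs(W[:,2]-.119)<.004)];print("rim",len(F),cv2.minEnclosingCircle(F[:,:2].astype(np.float32)))
E
```

```text
t: 19.63
eef_pos: [0.4843, -0.2239, 0.3197]
tool_rot: [-0.0, 0.651, 0.759, 0.0]
contact_force: [-0.2, 1.2, 4.1]
gripper_width: 0.108
grasp_force: 30.3
t 19.63 grasp at [ 0.4843 -0.2238  0.1647] ydir 8.8 q7 0.89 shift [-0.0477 -0.0004 -0.0133] F [-0.2  1.2  4.1] w 0.108 gf 30.3
yaw 0.09171927075023234
side 0.05 54 [ 0.4906 -0.2726  0.0685] along lean -0.0014622995582774087
side 0.08 63 [ 0.4889 -0.261   0.0954] along lean 0.009948536459949331
side 0.11 68 [ 0.4862 -0.2489  0.1253] along lean 0.022228217303812865
side 0.14 49 [ 0.4853 -0.239   0.1499] along lean 0.032400200920852475
rim 337 ((0.49390295147895813, -0.27096718549728394), 0.044451721012592316)
wrist 0.02 22 [ 0.4908 -0.2792  0.0365] along lean -0.008436457406442038
wrist 0.05 32 [ 0.4894 -0.2669  0.0652] along lean 0.004463036489183541
wrist 0.08 54 [ 0.487  -0.2542  0.0973] along lean 0.01690507112457236
wrist 0.11 80 [ 0.4856 -0.2413  0.1271] along lean 0.030059565736804794
wrist 0.14 3 [ 0.488  -0.2364  0.1407] along lean 0.03512346967889837
rim 1102 ((0.4902612864971161, -0.26051169633865356), 0.042243968695402145)
```

```bash
python3 -m pendant '[[0.002,0.004,0,0.0018,0],[0.002,0.003,0,0.0014,0],[0.002,0,0,0,0],[0.012,0,0,0,0],[0.014,0,0,0,0],[0.014,0,0,0,0],[0.016,0,0,0,0],[0.016,0,0,0,0],[0.02,0,0,0,0],[0.03,0,0,0,0],[0.03,0,0,0,0],[0.03,0,0,0,0]]' 20
python3 - <<'E'
from h import *
go(.4912,-.271,.178,8.7)
u=np.array([-.151,.988])
for c in("side","wrist"):
    im,d=bot.read_camera(c)
    W=cloud(c,d,np.ones(d.shape,bool))
    n=np.hypot(W[:,0]-.4912,W[:,1]+.271)
    for lo in np.arange(.02,.14,.03):
        F=W[(n<.036)&(W[:,2]>lo)&(W[:,2]<lo+.03)];
        if len(F):print(c,round(lo,3),len(F),np.median(F,0),"along lean",np.median((F[:,:2]-[.4912,-.271])@u))
    if c=="side":F=W[(n<.053)&(n>.03)&(abs(W[:,2]-.119)<.004)];print("rim",len(F),cv2.minEnclosingCircle(F[:,:2].astype(np.float32)));a=cv2.resize(im[190:384,210:382],(340,384))
cv2.imwrite("pics/c8.png",cv2.resize(np.hstack([a,im[:, 26:486]]),(800,384)))
E
```

```text
t: 20.73
eef_pos: [0.4832, -0.2176, 0.3166]
tool_rot: [-0.0, 0.651, 0.759, 0.0]
contact_force: [0.1, 1.4, -0.3]
gripper_width: 0.353
grasp_force: 0.0
t 20.73 grasp at [ 0.4832 -0.2176  0.1616] ydir 8.8 q7 0.88 shift [-0.054  -0.0002 -0.0164] F [ 0.1  1.4 -0.3] w 0.353 gf 0.0
yaw 0.05099782266624686
side 0.02 1 [ 0.4979 -0.2755  0.0494] along lean -0.005442199645269948
side 0.05 63 [ 0.4904 -0.268   0.0666] along lean 0.0028152825443545026
side 0.08 71 [ 0.4885 -0.2534  0.0949] along lean 0.017355715054925374
side 0.11 53 [ 0.4854 -0.2409  0.1203] along lean 0.030591036991929128
rim 339 ((0.49353912472724915, -0.2714792490005493), 0.04413989931344986)
```

View pics/c8.png

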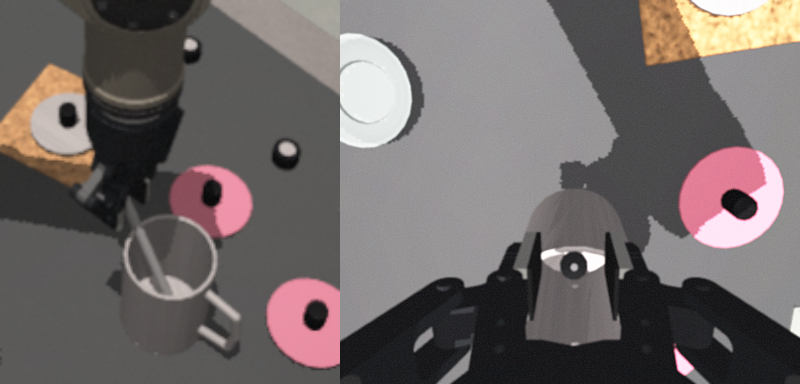

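The scriber is leaning on the rim opposite the handle and the fingers are free of it. I'll retreat straight up and check.

```bash
python3 -m pendant '[[0.04,0,0,0,0],[0.04,0,0,0,0],[0.04,0,0,-0.01,0],[0.04,0,0,-0.02,0],[0.04,0,0,-0.03,0],[0.04,0,0,-0.03,0],[0.04,0,0,-0.03,0],[0.04,0,0,-0.02,0],[0.04,0,0,-0.01,0],[0.04,0,0,0,0],[0.04,0,0,0,0],[0.04,0,0,0,0]]'
python3 - <<'E'
from h import *
im,d=bot.read_camera("side")
cv2.imwrite("pics/s9.png",cv2.resize(im[110:384,80:430],None,fx=2,fy=2))
W=cloud("side",d,np.ones(d.shape,bool));u=np.array([-.151,.988]);v=np.array([.988,.151])
n=np.hypot(W[:,0]-.4912,W[:,1]+.271)
for lo in np.arange(.05,.24,.02):
    F=W[(n<(.036 if lo<.12 else .1))&(W[:,2]>lo)&(W[:,2]<lo+.02)]
    if len(F):print(round(lo,3),len(F),"lean",np.median((F[:,:2]-[.4912,-.271])@u),"perp",np.median((F[:,:2]-[.4912,-.271])@v))
F=W[(n<.053)&(n>.03)&(abs(W[:,2]-.119)<.004)];print("rim",len(F),cv2.minEnclosingCircle(F[:,:2].astype(np.float32)))
E
```

```text
t: 21.83
eef_pos: [0.4828, -0.2171, 0.4653]
tool_rot: [-0.001, 0.651, 0.759, -0.0]
contact_force: [-0.4, -0.1, 0.5]
gripper_width: 0.472
grasp_force: 0.0
0.05 40 lean -0.0002938815696754766 perp -0.0003449851138921508
0.07 51 lean 0.010053205014695159 perp -0.0008314794109657451
0.09 45 lean 0.020020019811097703 perp -0.0007867911626839983
0.11 43 lean 0.029405419480478083 perp -0.0015818430181344554
0.13 53 lean 0.04055275366463325 perp -0.0015773405375611846
0.15 57 lean 0.051587393540361515 perp -0.001585064341992277
0.17 54 lean 0.0616052748823596 perp -0.0015510405641704136
0.19 24 lean 0.07070425145218126 perp -0.00014101358011170086
rim 343 ((0.49339261651039124, -0.2706183195114136), 0.044107504189014435)
```

View pics/s9.png

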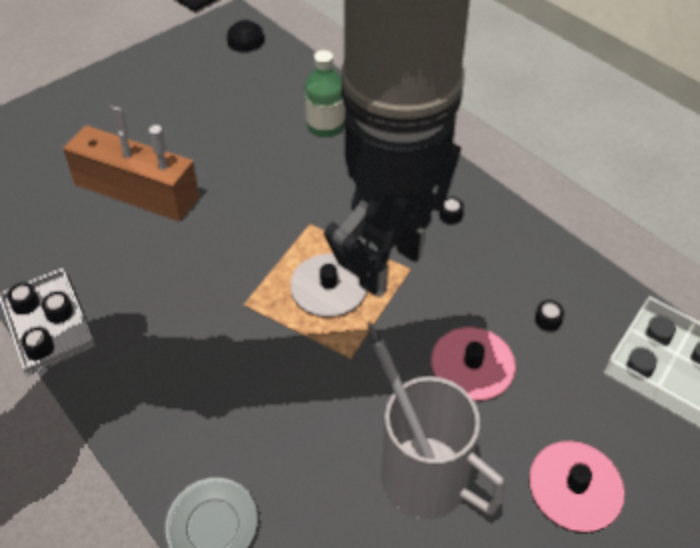

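The scriber in the pot (425,440) leans point up on the rim opposite the handle (490,485). The lid is wholly on the cork (328,285), and everything else is in place.

```bash
python3 -c "
from station import bot
print(bot.hand_in())"
```

```text
the job is handed in; nothing more can be done
None
```

The job is handed in: the lid is knob up and wholly on the cork, and the scriber stands point up in the unmoved pot, leaning on the rim directly opposite the handle; the hand-in call returned no verdict.

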